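# Set and lock the thickness knob of a leather skiver

### The arm

A 6-joint arm with a two-finger parallel gripper is mounted at the origin on the work surface. World frame = base frame: x ahead of the robot, y to its left, z up, the work surface at z = 0. Lengths are in m, angles in rad, forces in N, time in s.
With the tool pointing down it reaches from about 0.3 to 0.775 m from the base axis. Payload 14.6 kg.
Tool frame: the origin (TCP) lies midway between the tips of the shut fingers; the grasp point (between the pads) lies 19 mm behind it; y points along the fingers, z is the direction in which the jaws open and shut, and the axes are right-handed (so a half turn about y gives the same grasp; the last joint's range is limited). The gripper opens to 85 mm and grips with 20 to 120 N. Pads are 22 mm wide; open, the fingers measure 114 mm over their backs; the gripper's body (76 mm by 85 mm) begins 54 mm behind the grasp point. The pads swing forward as they close: fully open they stand 13 mm farther back than shut.
Start: joints at [1.08, 0.3, 1.521, -0, 1.321, -0.067], TCP at [0.226, 0.501, 0.231] pointing down, gripper open.
Joint ranges: [-3.03, 3.03], [-0.79, 2.21], [0.23, 2.52], [-1.04, 4.18], [0, 3.07], [-2.55, 2.55]. Speed limits (rad/s): [2.22, 2.22, 2.57, 3.14, 3.14, 3.14].

### API

Orientations are given as a 3x3 rotation matrix whose columns are the frame's x, y, z axes.
In Python, from station import manip, viewer gives the robot as it stands.
- The arm moves only by the shell command python3 -m inch 'ROWS' [FORCE]. ROWS is JSON, a list of rows, each an object of numbers: "tx", "ty", "tz": the shift along the tool's x, y, z in cm; "ax", "ay", "az": the turn, a rotation vector about the tool's x, y, z in rad; "hand": the finger opening in cm, from 0 to 8.54. In form: [{"tx": .., "ty": .., "tz": .., "ax": .., "ay": .., "az": .., "hand": ..}, ...]. A call has 1 to 10 rows; each row is the pose to reach, as a shift and turn from the pose commanded when the call began, along the tool's axes at that moment; what a row does not reach only later rows make up. A row lasts 1/10 s, in which the tool goes at most 50 mm and 8.59 degrees, less where a joint would pass 70% of its speed; a pose out of reach is approached as far as the arm can. A call with a gripper value outside its range is refused whole. The fingers move at their own pace and stop on an object; FORCE is the grip in N (left out, the last holds). Time passes only in rows, so rows that repeat a pose let the fingers close. It gives the time, the measured TCP pose, the force and the opening at its end, in the units of the state.
- manip.observe(): the state, without advancing time (a new reading comes with each control period).
- viewer.grab_frame(name): name is "scene" or "top"; returns the picture (400x640x3 uint8, blue, green, red); there is no depth.
- viewer.calibration(name): a dict with "fx", "fy", "cx", "cy" (pixels), "camera_from_world" (4x4, takes a point from world to camera coordinates). Camera axes: x right, y down, z forward; pixel columns grow to the right and rows downward; lengths in m; the calibration is good to about 2 mm. A picture is of the moment at which its call begins. calibration takes no time and is no camera call.
- manip.finish_job(): hands the job in, once; it reports no verdict.
The state is a dict: "t": time; "qpos": joint angles; "qvel": joint speeds; "joint_torque": joint torques, N m; "tool_pos": TCP position; "ee_rot": TCP orientation; "ft_force": force on the tool from outside, world axes, zero at the start; "torque": the same for the moment, N m; "width": opening from 0.0 (shut) to 1.0 (fully open).
Only numpy, scipy, OpenCV 4.12 (cv2) and the standard library are available. Lean on these libraries where they do the work, as an engineer would, in place of code of your own. Each camera call takes 0.05 s, during which the arm holds its last target.

### The job

Set the bench skiver to its middle thickness: turn the knob on top until its pointer is at the two-stud mark, feel for the catch there with a light upward pull, and pull the knob fully out so that it locks, then let go of it. Never pull hard while the catch is not lined up, or its sprung plate bends, and leave the things lying around where they are.

Things in the scene. Friction and masses are not known exactly. Their poses are not given: they have to be found in the camera images.
- dial (a point): Centre of the upper face of the round aluminium dial plate (132 mm across) on top of the fixed grey skiver (housing 150 x 230 mm, its flat top 100 mm above the table, dial face at 103 mm). The knob turns about the vertical through this point. The -x axis of this frame points to the two-stud mark.
- two_stud_mark (a point): Middle of the two-stud mark on the dial, 57 mm from the knob's axis; axes as those of the dial. Marks are small black studs on the dial: two studs in the middle of the fan, one stud 50 deg (0.87 rad) anticlockwise of them seen from above, three studs 50 deg clockwise.
- knob_grip (a point): On the axis of the black knob, at grip height, 30 mm above the dial when the knob is in. The knob is a bar 44 mm long (this frame's x), 14 mm thick (y), from 9 to 43 mm above the dial, on a round skirt 50 mm across reaching from 1 to 9 mm above it. Pointer nose at the bar's foot towards -x (tip 45 mm from the axis), white line on top likewise. Pinch the bar across its thickness from above.
- spindle (a joint): Angle of the knob in rad: 0 when the pointer is exactly at the two-stud mark, positive anticlockwise seen from above; 0.87 at the one-stud mark, -0.87 at the three-stud mark; range -1.5 to 1.5. Starts between 0.5 and 1.3. Turns with about 0.05 N m of friction.
- knob (a joint): How far the knob is pulled straight up out of the machine, m: 0 in, 0.012 fully out (end stop). About 4 N of friction; stays where it is left. A hidden key (8 mm wide, 45 mm off the axis) rises with it and after 1.5 mm meets the sprung lock plate, unless it is under a slot of that plate. In a slot it pulls out freely to the stop and no longer turns.
- lock_plate (a joint): How far the key pushes up the hidden lock plate, m: 0 at rest; spring 2 N per mm, bends above 0.007. It has a slot for each mark (play 1 mm either side, 0.02 rad), but all its slots lie off their marks by one same angle, up to 0.16 rad either way, which cannot be seen. Turned slowly with the plate lifted about 2 mm, the key is felt at the slot: the plate snaps down to 0 and the pull falls.
- spool_mid (a point): Half-way up a thread spool 52 mm across, 100 mm high, standing on the table; to be left alone.
- tin_mid (a point): Half-way up a tin of rivets 72 mm across, 60 mm high, standing on the table; to be left alone.
- mallet_grip (a point): Handle of a hammer 240 mm long lying on the table along this frame's x; to be left alone.

How it is judged:
By the outcome, as a careful person would: the job done as asked, in the order asked, and still so for the second after the job is handed in, with the robot touching nothing.
It also fails if it takes over 48 s, if anything falls off the work surface, if the arm or the gripper's body presses on something with over 40 N, if the wrist force passes 120 N, or if a joint passes its speed limit or range.

## Working session

There is one attempt and no reset: what is moved stays moved. The work goes in short steps, Python scripts to look and compute and a shell command to move; the robot and the scene stay as the last step left them, time stands still between calls to the robot, and variables do not carry over. Pictures are saved under pics/ and viewed, and the job is handed in when it is done.

```bash
ls; mkdir -p pics
python3 - <<'E'
from station import manip, viewer
import cv2,numpy as np
s=manip.observe()
for k,v in s.items(): print(k,np.round(v,4).tolist())
for n in("scene","top"):
    im=viewer.grab_frame(n); cv2.imwrite(f"pics/{n}0.png",im)
    c=viewer.calibration(n); print(n,c)
E
```

```text
pics
t 0.0
qpos [1.0804, 0.3005, 1.5216, 0.0, 1.3207, -0.0666]
qvel [-0.0008, -0.0008, -0.0013, -0.0009, 0.0002, -0.0004]
joint_torque [-0.0008, -54.3491, -36.1792, -0.0001, 0.004, -0.0]
tool_pos [0.2261, 0.5011, 0.2307]
ee_rot [[0.9115, -0.0006, 0.4113], [-0.4113, -0.001, 0.9115], [-0.0001, -1.0, -0.0012]]
ft_force [-0.2661, -0.3484, 0.4578]
torque [-0.0109, 0.0259, 0.0476]
width 0.9991
scene {'fx': 449.65721060744187, 'fy': 449.65721060744187, 'cx': 315.72334981415986, 'cy': 205.0827056915167, 'camera_from_world': array([[ 0.85703702,  0.51490906,  0.01887354, -0.39921616],
       [ 0.35960338, -0.57150303, -0.7376108 , -0.07881766],
       [-0.36901619,  0.63894675, -0.67496229,  1.69327188],
       [ 0.        ,  0.        ,  0.        ,  1.        ]])}
top {'fx': 484.25545800321487, 'fy': 484.25545800321487, 'cx': 309.6060122075799, 'cy': 201.28575005141136, 'camera_from_world': array([[-7.08711490e-03, -9.99974883e-01, -8.44826238e-05,
         3.48357442e-03],
       [-9.80766606e-01,  6.96745979e-03, -1.95059784e-01,
         4.81851803e-01],
       [ 1.95055473e-01, -1.29955337e-03, -9.80791351e-01,
         1.39902877e+00],
       [ 0.00000000e+00,  0.00000000e+00,  0.00000000e+00,
         1.00000000e+00]])}
```

View pics/scene0.png

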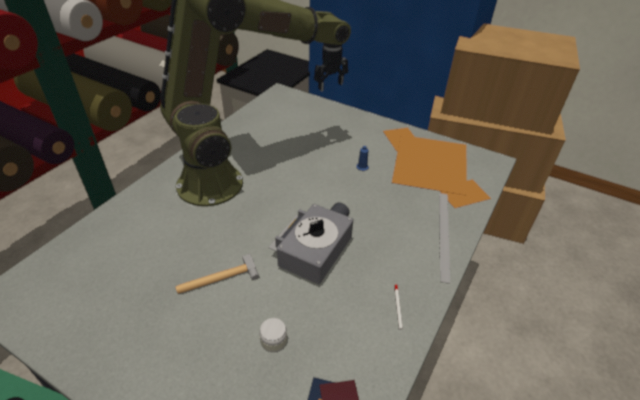

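View pics/top0.png

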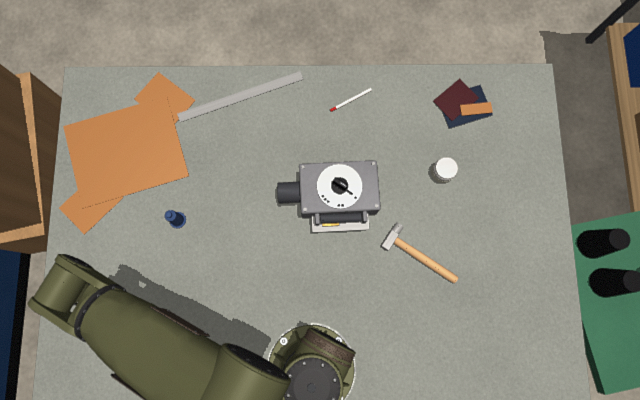

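Run:
```python
import cv2
im=cv2.imread("pics/top0.png")[150:220,300:380]
cv2.imwrite("pics/top0c.png",cv2.resize(im,None,fx=8,fy=8,interpolation=cv2.INTER_CUBIC))
```

```text
(no output)
```

View pics/top0c.png

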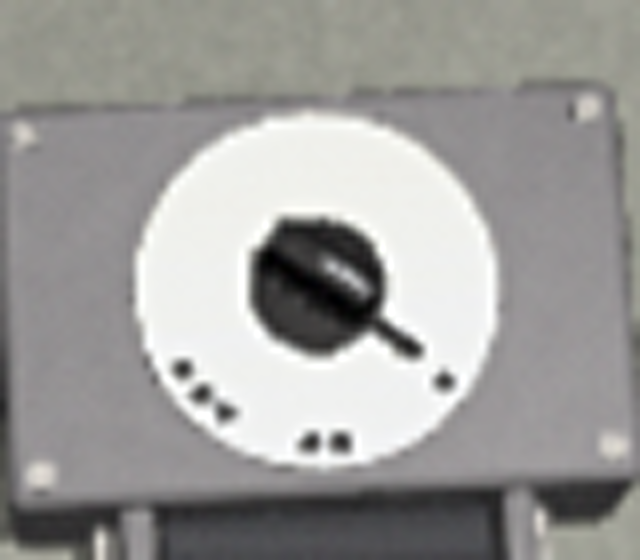

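Top crop: dial centre is about (317,289), the two studs (325,442), one stud (444,381), the three studs' middle (203,393), and the pointer tip (418,352), just short of one stud.

```bash
cat > h.py <<'E'
import numpy as np
from station import manip, viewer
def ray(n,u,v,z):
    c=viewer.calibration(n);T=c["camera_from_world"];R=T[:3,:3];o=-R.T@T[:3,3]
    d=R.T@np.array([(u-c["cx"])/c["fx"],(v-c["cy"])/c["fy"],1.]);return o+d*(z-o[2])/d[2]
def crop(u,v,z,x0=300,y0=150,k=8): return ray("top",(u+.5)/k-.5+x0,(v+.5)/k-.5+y0,z)
E
python3 - <<'E'
from h import *
D=crop(317,289,.103);print("dial",D, "diam",crop(498,289,.103)-crop(136,289,.103),crop(317,112,.103)-crop(317,467,.103))
for n,u,v,z in(("two",325,442,.103),("one",444,381,.103),("three",203,393,.103),("tip",418,352,.113)):
    p=crop(u,v,z)-D; print(n,p[:2],np.hypot(*p[:2]),np.arctan2(p[1],p[0]))
print("cap mid", crop(330,258,.146)[:2])
c=viewer.calibration("scene");T=c["camera_from_world"];q=T[:3,:3]@D+T[:3,3];print(q[:2]/q[2]*c["fx"]+[c["cx"],c["cy"]])
s=manip.observe();R=s["ee_rot"];print("tool delta to grip above", R.T@(np.array([D[0],D[1],.133])-s["tool_pos"]))
E
python3 - <<'E'
import cv2
im=cv2.imread("pics/scene0.png")[195:285,265:365]
cv2.imwrite("pics/scene0c.png",cv2.resize(im,None,fx=6,fy=6,interpolation=cv2.INTER_CUBIC))
E
```

```text
dial [ 0.51614759 -0.08563287  0.103     ] diam [-0.0009289  -0.13070288  0.        ] [ 0.1315222 -0.0024995  0.       ]
two [-0.05625817 -0.00179704] 0.05628686240120854 -3.109660721178191
one [-0.03424652 -0.0449926 ] 0.05654341473282844 -2.2214010472827592
three [-0.0380324  0.041669 ] 0.05641603920158808 2.310598361309892
tip [-0.02567109 -0.03500044] 0.04340547911704492 -2.2036213821369333
cap mid [ 0.51727387 -0.08763497]
[316.04700277 231.09735678]
tool delta to grip above [ 0.50572003  0.09818476 -0.41548875]
```

View pics/scene0c.png

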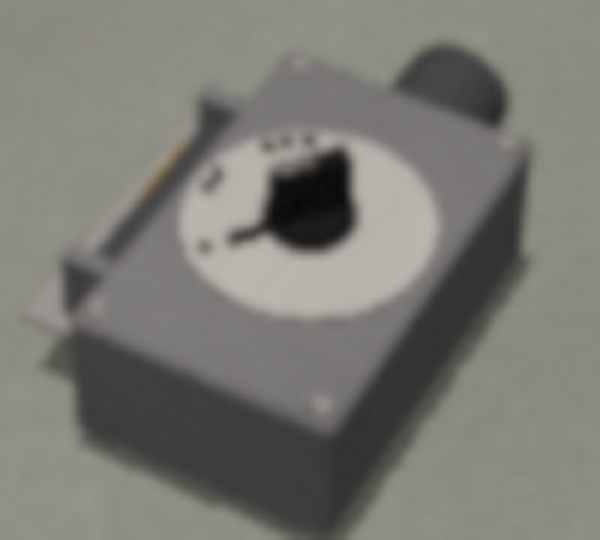

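The measured radii (56.5 mm marks, 43 mm tip, 131 mm dial) match the given sizes. The two-stud mark is at azimuth -3.10 and the knob at about +0.90 rad. I'm moving above it with a yaw of +1.78 about tool y, which keeps joint 6 in range.

```bash
python3 -m inch '[{"tx":5,"tz":-4.1,"ay":0.14,"hand":4},{"tx":9,"tz":-7.4,"ay":0.28,"hand":4},{"tx":13,"tz":-10.7,"ay":0.42,"hand":4},{"tx":17,"tz":-14,"ay":0.56,"hand":4},{"tx":21,"tz":-17.2,"ay":0.7,"hand":4},{"tx":25,"tz":-20.5,"ay":0.84,"hand":4},{"tx":29,"tz":-23.8,"ay":0.98,"hand":4},{"tx":33,"tz":-27.1,"ay":1.12,"hand":4},{"tx":36.5,"tz":-30,"ay":1.26,"hand":4},{"tx":39.5,"tz":-32.4,"ay":1.4,"hand":4}]' 60
cat >> h.py <<'E'
D=np.array([.5161,-.0856,.103])
def st():
    s=manip.observe();R=s["ee_rot"]
    print("t",s["t"],"p",np.round(s["tool_pos"],4),"zaz",round(float(np.arctan2(R[1,2],R[0,2])),4),"tilt",np.round(R[2],4),"F",np.round(s["ft_force"],2),"M",np.round(s["torque"],2),"w",round(float(s["width"]),4),"q6",np.round(s["qpos"][[5]] if hasattr(s["qpos"],"shape") else s["qpos"][5],3))
    return s,R
E
python3 - <<'E'
from h import *
s,R=st(); print(R.T@(np.array([*D[:2],.20])-s["tool_pos"])*100)
E
```

```text
t 0.1 p [0.2261 0.5012 0.2308] zaz 1.147 tilt [-1.0e-04 -1.0e+00 -1.1e-03] F [ 0.24  0.18 -0.66] M [-0.02  0.05 -0.  ] w 0.9958 q6 [-0.067]
[ 50.56587487   3.11847928 -41.55535036]schema error: expected keys tx, ty, tz, ax, ay, az, hand
```

```bash
python3 -m inch '[{"tx":4,"ty":0,"tz":-3,"ax":0,"ay":0.14,"az":0,"hand":4},{"tx":8,"ty":0,"tz":-6.5,"ax":0,"ay":0.28,"az":0,"hand":4},{"tx":12,"ty":0,"tz":-9.8,"ax":0,"ay":0.42,"az":0,"hand":4},{"tx":16,"ty":0,"tz":-13.1,"ax":0,"ay":0.56,"az":0,"hand":4},{"tx":20,"ty":0,"tz":-16.4,"ax":0,"ay":0.7,"az":0,"hand":4},{"tx":24,"ty":0,"tz":-19.7,"ax":0,"ay":0.84,"az":0,"hand":4},{"tx":28,"ty":0,"tz":-23,"ax":0,"ay":0.98,"az":0,"hand":4},{"tx":32,"ty":0,"tz":-26.3,"ax":0,"ay":1.12,"az":0,"hand":4},{"tx":35.5,"ty":0,"tz":-29.2,"ax":0,"ay":1.26,"az":0,"hand":4},{"tx":39,"ty":0,"tz":-32,"ax":0,"ay":1.4,"az":0,"hand":4}]' 60
python3 - <<'E'
from h import *
s,R=st(); print(R.T@(np.array([*D[:2],.20])-s["tool_pos"])*100)
E
```

```text
t: 1.1
tool_pos: [0.4484, 0.0512, 0.2313]
ee_rot: [[-0.256, 0.0, 0.967], [-0.967, 0.0, -0.256], [-0.0, -1.0, 0.0]]
ft_force: [0.7, 1.4, -0.4]
width: 0.468
t 1.1 p [0.4484 0.0512 0.2313] zaz -0.2589 tilt [-1.e-04 -1.e+00  1.e-04] F [ 0.69  1.42 -0.45] M [ 0.01 -0.04  0.05] w 0.4676 q6 [0.291]
[11.49459035  3.13008868 10.04755939]
```

```bash
python3 -m inch '[{"tx":3,"ty":0.5,"tz":2.7,"ax":0,"ay":0.1,"az":0,"hand":4},{"tx":6,"ty":1.2,"tz":5.3,"ax":0,"ay":0.2,"az":0,"hand":4},{"tx":9,"ty":2,"tz":8,"ax":0,"ay":0.3,"az":0,"hand":4},{"tx":11.5,"ty":3,"tz":10.05,"ax":0,"ay":0.374,"az":0,"hand":4},{"tx":11.5,"ty":3.1,"tz":10.05,"ax":0,"ay":0.374,"az":0,"hand":4},{"tx":11.5,"ty":3.1,"tz":10.05,"ax":0,"ay":0.374,"az":0,"hand":4}]'
python3 - <<'E'
from h import *
s,R=st(); print(R.T@(np.array([*D[:2],.115])-s["tool_pos"])*100)
import cv2
a=viewer.grab_frame("top")[150:220,300:380];b=viewer.grab_frame("scene")[170:260,265:365]
cv2.imwrite("pics/a1.png",np.hstack([cv2.resize(b,(445,400),interpolation=cv2.INTER_CUBIC),cv2.resize(a,(350,400),interpolation=cv2.INTER_CUBIC)]))
E
```

```text
t: 1.7
tool_pos: [0.5162, -0.0834, 0.1996]
ee_rot: [[-0.587, -0.002, 0.81], [-0.81, 0.0, -0.587], [0.001, -1.0, -0.002]]
ft_force: [0.1, -0.3, -0.2]
width: 0.472
t 1.7 p [ 0.5162 -0.0834  0.1996] zaz -0.6275 tilt [ 5.0e-04 -1.0e+00 -1.6e-03] F [ 0.1  -0.3  -0.24] M [-0.02  0.05  0.01] w 0.4715 q6 [0.397]
[0.18088904 8.45600751 0.13312857]
```

View pics/a1.png

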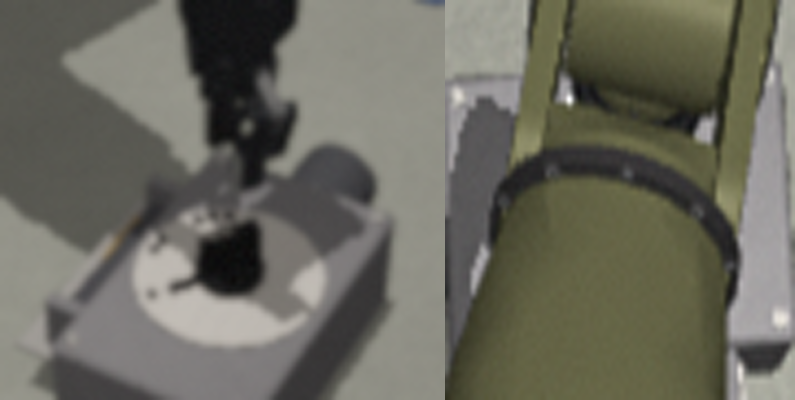

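The picture shows the open fingers above the knob, with the knob at about (230,260) left and the arm hiding the top view. Next I descend part way and re-measure.

```bash
python3 -m inch '[{"tx":0,"ty":1.5,"tz":0,"ax":0,"ay":0,"az":0,"hand":4},{"tx":0,"ty":3,"tz":0,"ax":0,"ay":0,"az":0,"hand":4},{"tx":0,"ty":4,"tz":0,"ax":0,"ay":0,"az":0,"hand":4},{"tx":0,"ty":4,"tz":0,"ax":0,"ay":0,"az":0,"hand":4},{"tx":0,"ty":4,"tz":0,"ax":0,"ay":0,"az":0,"hand":4}]'
python3 - <<'E'
from h import *
s,R=st(); print(R.T@(np.array([*D[:2],.115])-s["tool_pos"])*100)
E
```

```text
t: 2.3
tool_pos: [0.5167, -0.0828, 0.1609]
ee_rot: [[-0.586, 0.001, 0.81], [-0.81, -0.0, -0.586], [-0.0, -1.0, 0.001]]
ft_force: [0.2, -0.0, 0.9]
width: 0.466
t 2.3 p [ 0.5167 -0.0828  0.1609] zaz -0.6263 tilt [-3.e-04 -1.e+00  6.e-04] F [ 0.23 -0.05  0.88] M [-0.   -0.08 -0.04] w 0.4662 q6 [0.397]
[0.26135438 4.59239597 0.11088768]
```

```bash
python3 -m inch '[{"tx":0.26,"ty":1,"tz":0.11,"ax":0,"ay":0,"az":0,"hand":4},{"tx":0.26,"ty":2,"tz":0.11,"ax":0,"ay":0,"az":0,"hand":4},{"tx":0.26,"ty":3,"tz":0.11,"ax":0,"ay":0,"az":0,"hand":4},{"tx":0.26,"ty":4,"tz":0.11,"ax":0,"ay":0,"az":0,"hand":4},{"tx":0.26,"ty":4.5,"tz":0.11,"ax":0,"ay":0,"az":0,"hand":4},{"tx":0.26,"ty":4.5,"tz":0.11,"ax":0,"ay":0,"az":0,"hand":4},{"tx":0.26,"ty":4.5,"tz":0.11,"ax":0,"ay":0,"az":0,"hand":4}]'
python3 - <<'E'
from h import *
s,R=st(); print(R.T@(np.array([*D[:2],.115])-s["tool_pos"])*100)
import cv2
b=viewer.grab_frame("scene")[180:260,265:365]
cv2.imwrite("pics/a2.png",cv2.resize(b,(700,560),interpolation=cv2.INTER_CUBIC))
E
```

```text
t: 3.0
tool_pos: [0.516, -0.0859, 0.1154]
ee_rot: [[-0.587, 0.0, 0.81], [-0.81, -0.0, -0.587], [-0.0, -1.0, 0.0]]
ft_force: [-0.3, -0.8, 0.8]
width: 0.469
t 3.0 p [ 0.516  -0.0859  0.1154] zaz -0.627 tilt [-0.e+00 -1.e+00  1.e-04] F [-0.26 -0.77  0.76] M [-0.07 -0.03  0.03] w 0.4693 q6 [0.392]
[-0.03152264  0.04135813 -0.01346173]
```

View pics/a2.png

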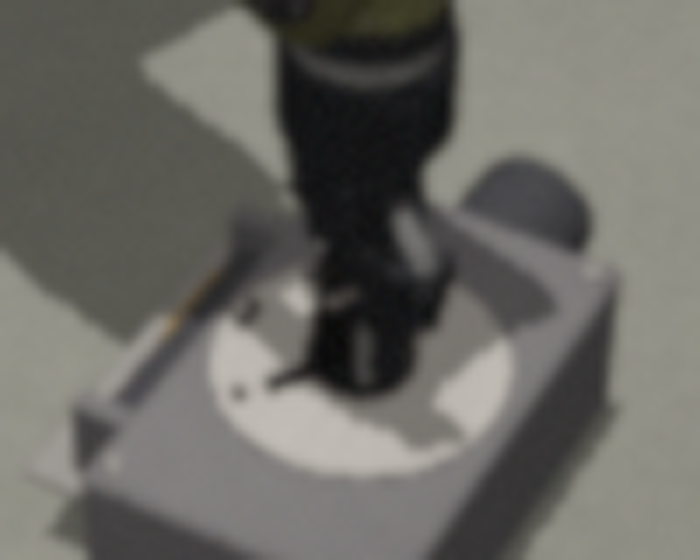

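The fingers straddle the bar (around (360,310)) with no contact force. I'm closing gently.

```bash
python3 -m inch '[{"tx":0,"ty":0,"tz":0,"ax":0,"ay":0,"az":0,"hand":3},{"tx":0,"ty":0,"tz":0,"ax":0,"ay":0,"az":0,"hand":2},{"tx":0,"ty":0,"tz":0,"ax":0,"ay":0,"az":0,"hand":1},{"tx":0,"ty":0,"tz":0,"ax":0,"ay":0,"az":0,"hand":1},{"tx":0,"ty":0,"tz":0,"ax":0,"ay":0,"az":0,"hand":1},{"tx":0,"ty":0,"tz":0,"ax":0,"ay":0,"az":0,"hand":1},{"tx":0,"ty":0,"tz":0,"ax":0,"ay":0,"az":0,"hand":1}]' 50
python3 - <<'E'
from h import *
s,R=st()
print("tool F",R.T@np.array(s["ft_force"]))
E
```

```text
t: 3.75
tool_pos: [0.5166, -0.0864, 0.1159]
ee_rot: [[-0.587, 0.002, 0.81], [-0.81, -0.001, -0.587], [-0.0, -1.0, 0.002]]
ft_force: [3.7, -4.0, 1.1]
width: 0.156
t 3.75 p [ 0.5166 -0.0864  0.1159] zaz -0.6272 tilt [-4.0e-04 -1.0e+00  2.4e-03] F [ 3.74 -4.02  1.08] M [-0.61 -0.52  0.01] w 0.156 q6 [0.392]
tool F [ 1.05629552 -1.06984308  5.38971622]
```

```bash
python3 -m inch '[{"tx":0,"ty":0,"tz":0.08,"ax":0,"ay":0.05,"az":0,"hand":1},{"tx":0,"ty":0,"tz":0.08,"ax":0,"ay":0.15,"az":0,"hand":1},{"tx":0,"ty":0,"tz":0.08,"ax":0,"ay":0.25,"az":0,"hand":1},{"tx":0,"ty":0,"tz":0.08,"ax":0,"ay":0.35,"az":0,"hand":1},{"tx":0,"ty":0,"tz":0.08,"ax":0,"ay":0.45,"az":0,"hand":1},{"tx":0,"ty":0,"tz":0.08,"ax":0,"ay":0.45,"az":0,"hand":1},{"tx":0,"ty":0,"tz":0.08,"ax":0,"ay":0.45,"az":0,"hand":1}]'
python3 - <<'E'
from h import *
s,R=st()
print("tool F",R.T@np.array(s["ft_force"]))
E
```

```text
t: 4.45
tool_pos: [0.5166, -0.0862, 0.1158]
ee_rot: [[-0.88, 0.0, 0.475], [-0.475, 0.0, -0.88], [-0.0, -1.0, -0.0]]
ft_force: [-3.0, 0.9, 5.5]
width: 0.153
t 4.45 p [ 0.5166 -0.0862  0.1158] zaz -1.0764 tilt [-3.e-04 -1.e+00 -1.e-04] F [-3.01  0.92  5.49] M [ 0.35  0.47 -0.09] w 0.1532 q6 [0.841]
tool F [ 2.21537243 -5.4920989  -2.237959  ]
```

```bash
python3 -m inch '[{"tx":0,"ty":0,"tz":0,"ax":0,"ay":0.05,"az":0,"hand":1},{"tx":0,"ty":0,"tz":0,"ax":0,"ay":0.15,"az":0,"hand":1},{"tx":0,"ty":0,"tz":0,"ax":0,"ay":0.25,"az":0,"hand":1},{"tx":0,"ty":0,"tz":0,"ax":0,"ay":0.35,"az":0,"hand":1},{"tx":0,"ty":0,"tz":0,"ax":0,"ay":0.455,"az":0,"hand":1},{"tx":0,"ty":0,"tz":0,"ax":0,"ay":0.455,"az":0,"hand":1},{"tx":0,"ty":0,"tz":0,"ax":0,"ay":0.455,"az":0,"hand":1}]'
python3 - <<'E'
from h import *
s,R=st()
print("tool F",R.T@np.array(s["ft_force"]))
import cv2
b=viewer.grab_frame("scene")[180:260,265:365]
cv2.imwrite("pics/a3.png",cv2.resize(b,(700,560),interpolation=cv2.INTER_CUBIC))
a=viewer.grab_frame("top")[150:220,300:380]
cv2.imwrite("pics/a3t.png",cv2.resize(a,(640,560),interpolation=cv2.INTER_CUBIC))
E
```

```text
t: 5.15
tool_pos: [0.5166, -0.086, 0.1158]
ee_rot: [[-0.999, 0.0, 0.039], [-0.039, 0.001, -0.999], [-0.0, -1.0, -0.001]]
ft_force: [-2.4, 2.7, 6.2]
width: 0.155
t 5.15 p [ 0.5166 -0.086   0.1158] zaz -1.5313 tilt [-4.e-04 -1.e+00 -6.e-04] F [-2.39  2.67  6.18] M [ 0.79  0.45 -0.09] w 0.155 q6 [1.296]
tool F [ 2.28023178 -6.17748739 -2.76148381]
```

View pics/a3.png

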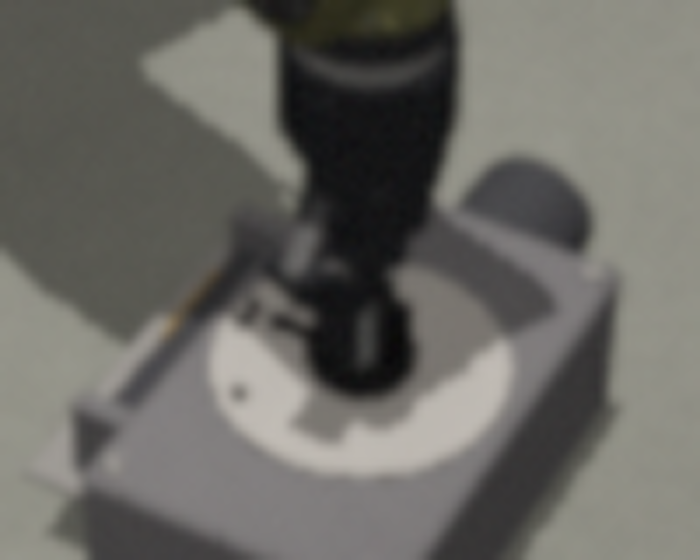

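View pics/a3t.png

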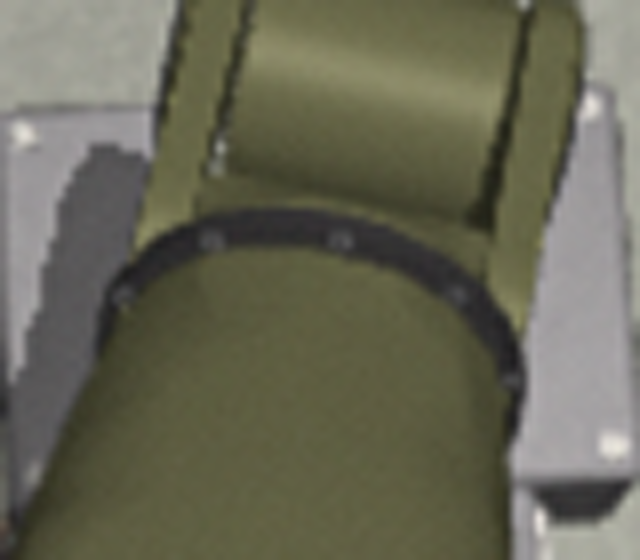

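The pointer at (285,322) lines up with the two studs at (250,308). Next is a gentle lift in small steps.

```bash
for i in 1; do python3 -m inch '[{"tx":0,"ty":-0.05,"tz":0,"ax":0,"ay":0,"az":0,"hand":1},{"tx":0,"ty":-0.1,"tz":0,"ax":0,"ay":0,"az":0,"hand":1},{"tx":0,"ty":-0.1,"tz":0,"ax":0,"ay":0,"az":0,"hand":1}]' >/dev/null; done; python3 -c "
from h import *;st()"
python3 -m inch '[{"tx":0,"ty":-0.05,"tz":0,"ax":0,"ay":0,"az":0,"hand":1},{"tx":0,"ty":-0.1,"tz":0,"ax":0,"ay":0,"az":0,"hand":1},{"tx":0,"ty":-0.1,"tz":0,"ax":0,"ay":0,"az":0,"hand":1}]' >/dev/null;  python3 -c "
from h import *;st()"
```

```text
t 5.55 p [ 0.5165 -0.086   0.116 ] zaz -1.5316 tilt [ 2.e-04 -1.e+00 -7.e-04] F [ 1.51  5.23 -3.19] M [ 1.06 -0.31  0.02] w 0.1526 q6 [1.296]
t 5.85 p [ 0.5165 -0.086   0.1169] zaz -1.5316 tilt [ 4.e-04 -1.e+00 -7.e-04] F [ 2.05  4.95 -2.91] M [ 1.04 -0.33 -0.  ] w 0.1538 q6 [1.296]
```

```bash
python3 -m inch '[{"tx":0,"ty":-0.05,"tz":0,"ax":0,"ay":0,"az":0,"hand":1},{"tx":0,"ty":-0.1,"tz":0,"ax":0,"ay":0,"az":0,"hand":1},{"tx":0,"ty":-0.1,"tz":0,"ax":0,"ay":0,"az":0,"hand":1}]' >/dev/null; python3 -c "
from h import *;st()"
python3 -m inch '[{"tx":0,"ty":-0.05,"tz":0,"ax":0,"ay":0,"az":0,"hand":1},{"tx":0,"ty":-0.1,"tz":0,"ax":0,"ay":0,"az":0,"hand":1},{"tx":0,"ty":-0.1,"tz":0,"ax":0,"ay":0,"az":0,"hand":1}]' >/dev/null;  python3 -c "
from h import *;st()"
```

```text
t 6.15 p [ 0.5165 -0.086   0.1179] zaz -1.5316 tilt [ 3.e-04 -1.e+00 -7.e-04] F [ 1.87  5.29 -4.8 ] M [ 1.   -0.38 -0.02] w 0.1567 q6 [1.296]
t 6.45 p [ 0.5165 -0.086   0.1189] zaz -1.5317 tilt [ 4.e-04 -1.e+00 -8.e-04] F [ 1.    4.64 -4.87] M [ 1.11 -0.38 -0.04] w 0.1533 q6 [1.296]
```

```bash
python3 -m inch '[{"tx":0,"ty":-0.05,"tz":0,"ax":0,"ay":0,"az":0,"hand":1},{"tx":0,"ty":-0.1,"tz":0,"ax":0,"ay":0,"az":0,"hand":1},{"tx":0,"ty":-0.1,"tz":0,"ax":0,"ay":0,"az":0,"hand":1}]' >/dev/null; python3 -c "
from h import *;st()"
```

```text
t 6.75 p [ 0.5165 -0.086   0.1199] zaz -1.5317 tilt [ 4.e-04 -1.e+00 -8.e-04] F [ 3.05  4.95 -4.89] M [ 1.05 -0.36 -0.11] w 0.1565 q6 [1.296]
```

```bash
python3 -m inch '[{"tx":0,"ty":-0.05,"tz":0,"ax":0,"ay":0,"az":0,"hand":1},{"tx":0,"ty":-0.05,"tz":0,"ax":0,"ay":0,"az":0,"hand":1},{"tx":0,"ty":-0.05,"tz":0,"ax":0,"ay":0,"az":0,"hand":1}]' >/dev/null
python3 - <<'E'
from h import *
import cv2
st()
b=viewer.grab_frame("scene")[180:260,265:365]
cv2.imwrite("pics/a4.png",cv2.resize(b,(700,560),interpolation=cv2.INTER_CUBIC))
st()
E
```

```text
t 7.05 p [ 0.5165 -0.086   0.1203] zaz -1.5319 tilt [ 4.e-04 -1.e+00 -9.e-04] F [ 2.28  5.13 -6.13] M [ 1.07 -0.47 -0.08] w 0.1557 q6 [1.296]
t 7.1 p [ 0.5164 -0.086   0.1203] zaz -1.5318 tilt [ 5.e-04 -1.e+00 -9.e-04] F [ 1.51  5.16 -5.87] M [ 1.1  -0.46 -0.08] w 0.152 q6 [1.296]
```

View pics/a4.png

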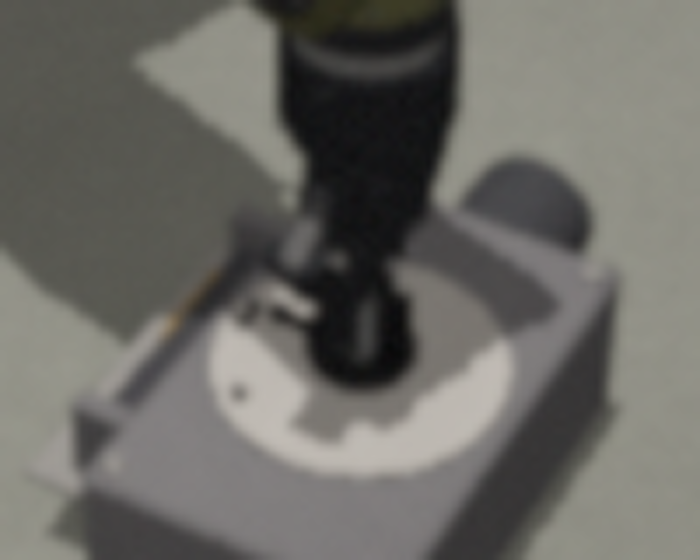

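Force stays at about 5–6 N, lower than pure plate lifting would give. A small turn will show whether the key is already in a slot.

```bash
python3 -m inch '[{"tx":0,"ty":0,"tz":0,"ax":0,"ay":0.015,"az":0,"hand":1},{"tx":0,"ty":0,"tz":0,"ax":0,"ay":0.03,"az":0,"hand":1},{"tx":0,"ty":0,"tz":0,"ax":0,"ay":0.03,"az":0,"hand":1}]' >/dev/null; python3 -c "
from h import *;st()"
python3 -m inch '[{"tx":0,"ty":0,"tz":0,"ax":0,"ay":0.015,"az":0,"hand":1},{"tx":0,"ty":0,"tz":0,"ax":0,"ay":0.03,"az":0,"hand":1},{"tx":0,"ty":0,"tz":0,"ax":0,"ay":0.03,"az":0,"hand":1}]' >/dev/null; python3 -c "
from h import *;st()"
```

```text
t 7.4 p [ 0.5165 -0.086   0.1204] zaz -1.5621 tilt [ 4.e-04 -1.e+00 -8.e-04] F [ 2.14  4.28 -5.07] M [ 1.03 -0.41  0.02] w 0.1564 q6 [1.326]
t 7.7 p [ 0.5165 -0.0859  0.1204] zaz -1.5917 tilt [ 4.e-04 -1.e+00 -6.e-04] F [ 4.54  5.39 -5.47] M [ 1.03 -0.43  0.2 ] w 0.1555 q6 [1.356]
```

```bash
python3 -m inch '[{"tx":0,"ty":0,"tz":0,"ax":0,"ay":-0.02,"az":0,"hand":1},{"tx":0,"ty":0,"tz":0,"ax":0,"ay":-0.04,"az":0,"hand":1},{"tx":0,"ty":0,"tz":0,"ax":0,"ay":-0.06,"az":0,"hand":1},{"tx":0,"ty":0,"tz":0,"ax":0,"ay":-0.06,"az":0,"hand":1}]' >/dev/null; python3 -c "
from h import *;st()"
python3 -m inch '[{"tx":0,"ty":0,"tz":0,"ax":0,"ay":-0.015,"az":0,"hand":1},{"tx":0,"ty":0,"tz":0,"ax":0,"ay":-0.03,"az":0,"hand":1},{"tx":0,"ty":0,"tz":0,"ax":0,"ay":-0.03,"az":0,"hand":1}]' >/dev/null; python3 -c "
from h import *;st()"
python3 -m inch '[{"tx":0,"ty":0,"tz":0,"ax":0,"ay":-0.015,"az":0,"hand":1},{"tx":0,"ty":0,"tz":0,"ax":0,"ay":-0.03,"az":0,"hand":1},{"tx":0,"ty":0,"tz":0,"ax":0,"ay":-0.03,"az":0,"hand":1}]' >/dev/null; python3 -c "
from h import *;st()"
```

```text
t 8.1 p [ 0.5165 -0.086   0.1204] zaz -1.5311 tilt [ 3.e-04 -1.e+00 -8.e-04] F [ 2.68  5.31 -4.63] M [ 1.08 -0.42 -0.12] w 0.1554 q6 [1.295]
t 8.4 p [ 0.5166 -0.0862  0.1206] zaz -1.5019 tilt [ 1.e-04 -1.e+00 -6.e-04] F [ 3.04  5.07 -4.75] M [ 1.27 -0.49 -0.56] w 0.1563 q6 [1.266]
t 8.7 p [ 0.5166 -0.0863  0.1207] zaz -1.4724 tilt [-1.e-04 -1.e+00 -5.e-04] F [ 3.25  4.06 -5.54] M [ 1.35 -0.51 -1.  ] w 0.1602 q6 [1.236]
```

Turning anticlockwise meets a stiff wall (-1.0 N m over 0.06 rad), and a wall begins clockwise too, so the key is in the slot. I'll centre it at zaz of about -1.56 and test again on the clockwise side.

```bash
python3 -m inch '[{"tx":0,"ty":0,"tz":0,"ax":0,"ay":0.03,"az":0,"hand":1},{"tx":0,"ty":0,"tz":0,"ax":0,"ay":0.06,"az":0,"hand":1},{"tx":0,"ty":0,"tz":0,"ax":0,"ay":0.09,"az":0,"hand":1},{"tx":0,"ty":0,"tz":0,"ax":0,"ay":0.12,"az":0,"hand":1},{"tx":0,"ty":0,"tz":0,"ax":0,"ay":0.14,"az":0,"hand":1},{"tx":0,"ty":0,"tz":0,"ax":0,"ay":0.14,"az":0,"hand":1}]' >/dev/null; python3 -c "
from h import *;st()"
python3 -m inch '[{"tx":0,"ty":0,"tz":0,"ax":0,"ay":-0.03,"az":0,"hand":1},{"tx":0,"ty":0,"tz":0,"ax":0,"ay":-0.05,"az":0,"hand":1},{"tx":0,"ty":0,"tz":0,"ax":0,"ay":-0.05,"az":0,"hand":1}]' >/dev/null; python3 -c "
from h import *;st()"
```

```text
t 9.3 p [ 0.5166 -0.0861  0.1207] zaz -1.6103 tilt [-1.e-04 -1.e+00  5.e-04] F [ 3.3   7.34 -4.78] M [ 0.71 -0.55  0.73] w 0.1542 q6 [1.376]
t 9.6 p [ 0.5166 -0.0862  0.1207] zaz -1.5603 tilt [ 0.e+00 -1.e+00  1.e-04] F [ 2.05  5.66 -5.08] M [ 1.12 -0.46  0.01] w 0.1533 q6 [1.325]
```

Walls on both sides and zero torque at the centre confirm the key is in the slot. Pulling out in steps while watching the force.

```bash
python3 -m inch '[{"tx":0,"ty":-0.1,"tz":0,"ax":0,"ay":0,"az":0,"hand":1},{"tx":0,"ty":-0.2,"tz":0,"ax":0,"ay":0,"az":0,"hand":1},{"tx":0,"ty":-0.2,"tz":0,"ax":0,"ay":0,"az":0,"hand":1}]' >/dev/null; python3 -c "
from h import *;st()"
python3 -m inch '[{"tx":0,"ty":-0.05,"tz":0,"ax":0,"ay":0,"az":0,"hand":1},{"tx":0,"ty":-0.1,"tz":0,"ax":0,"ay":0,"az":0,"hand":1},{"tx":0,"ty":-0.1,"tz":0,"ax":0,"ay":0,"az":0,"hand":1}]' >/dev/null; python3 -c "
from h import *;st()"
```

```text
t 9.9 p [ 0.5166 -0.0862  0.1229] zaz -1.5609 tilt [-1.e-04 -1.e+00  1.e-04] F [ 1.45  6.02 -3.4 ] M [ 1.15 -0.33  0.01] w 0.1556 q6 [1.326]
t 10.2 p [ 0.5166 -0.0862  0.1238] zaz -1.561 tilt [-1.e-04 -1.e+00  1.e-04] F [ 1.77  5.98 -3.57] M [ 1.15 -0.45  0.05] w 0.1543 q6 [1.326]
```

Force is constant at about 3.5 N with 8 mm of lift, so it pulls free. I continue to the stop.

```bash
python3 -m inch '[{"tx":0,"ty":-0.1,"tz":0,"ax":0,"ay":0,"az":0,"hand":1},{"tx":0,"ty":-0.2,"tz":0,"ax":0,"ay":0,"az":0,"hand":1},{"tx":0,"ty":-0.3,"tz":0,"ax":0,"ay":0,"az":0,"hand":1},{"tx":0,"ty":-0.3,"tz":0,"ax":0,"ay":0,"az":0,"hand":1}]' >/dev/null; python3 -c "
from h import *;st()"
python3 -m inch '[{"tx":0,"ty":-0.1,"tz":0,"ax":0,"ay":0,"az":0,"hand":1},{"tx":0,"ty":-0.2,"tz":0,"ax":0,"ay":0,"az":0,"hand":1},{"tx":0,"ty":-0.2,"tz":0,"ax":0,"ay":0,"az":0,"hand":1}]' >/dev/null; python3 -c "
from h import *;st()"
```

```text
t 10.6 p [ 0.5166 -0.0862  0.1269] zaz -1.561 tilt [-1.e-04 -1.e+00  1.e-04] F [ 1.69  5.23 -2.85] M [ 1.16 -0.34  0.01] w 0.1527 q6 [1.326]
t 10.9 p [ 0.5165 -0.0862  0.1281] zaz -1.5611 tilt [ 4.e-04 -1.e+00 -0.e+00] F [  6.37   4.47 -11.16] M [ 0.94 -1.06  0.08] w 0.1582 q6 [1.326]
```

```bash
python3 -m inch '[{"tx":0,"ty":-0.05,"tz":0,"ax":0,"ay":0,"az":0,"hand":1},{"tx":0,"ty":-0.1,"tz":0,"ax":0,"ay":0,"az":0,"hand":1},{"tx":0,"ty":-0.1,"tz":0,"ax":0,"ay":0,"az":0,"hand":1}]' >/dev/null; python3 -c "
from h import *;s,R=st();print(R.T@np.array(s['ft_force']))"
```

```text
t 11.2 p [ 0.5163 -0.0861  0.1282] zaz -1.561 tilt [ 1.1e-03 -1.0e+00 -2.0e-04] F [ 10.67   3.93 -21.98] M [ 0.79 -1.87  0.05] w 0.1509 q6 [1.326]
[-10.7282359   21.96716254  -3.82276887]
```

The hard stop is felt at 12.3 mm with 22 N. I'm easing the pull, opening, then rising.

```bash
python3 -m inch '[{"tx":0,"ty":0.1,"tz":0,"ax":0,"ay":0,"az":0,"hand":1},{"tx":0,"ty":0.17,"tz":0,"ax":0,"ay":0,"az":0,"hand":1},{"tx":0,"ty":0.17,"tz":0,"ax":0,"ay":0,"az":0,"hand":2},{"tx":0,"ty":0.17,"tz":0,"ax":0,"ay":0,"az":0,"hand":3.5},{"tx":0,"ty":0.17,"tz":0,"ax":0,"ay":0,"az":0,"hand":4.5},{"tx":0,"ty":0.17,"tz":0,"ax":0,"ay":0,"az":0,"hand":4.5},{"tx":0,"ty":0.17,"tz":0,"ax":0,"ay":0,"az":0,"hand":4.5},{"tx":0,"ty":0.17,"tz":0,"ax":0,"ay":0,"az":0,"hand":4.5}]' >/dev/null; python3 -c "
from h import *;st()"
```

```text
t 12.0 p [ 0.5165 -0.0864  0.1281] zaz -1.562 tilt [-0.e+00 -1.e+00  1.e-04] F [-0.45 -1.09  0.04] M [-0.02 -0.   -0.01] w 0.5262 q6 [1.326]
```

```bash
python3 -m inch '[{"tx":0,"ty":-1,"tz":0,"ax":0,"ay":0,"az":0,"hand":4.5},{"tx":0,"ty":-3,"tz":0,"ax":0,"ay":0,"az":0,"hand":4.5},{"tx":0,"ty":-6,"tz":0,"ax":0,"ay":0,"az":0,"hand":4.5},{"tx":0,"ty":-10,"tz":0,"ax":0,"ay":0,"az":0,"hand":4.5},{"tx":0,"ty":-13,"tz":-2,"ax":0,"ay":0,"az":0,"hand":4.5},{"tx":0,"ty":-13,"tz":-6,"ax":0,"ay":0,"az":0,"hand":4.5},{"tx":0,"ty":-13,"tz":-10,"ax":0,"ay":0,"az":0,"hand":4.5},{"tx":0,"ty":-13,"tz":-15,"ax":0,"ay":0,"az":0,"hand":4.5},{"tx":0,"ty":-13,"tz":-20,"ax":0,"ay":0,"az":0,"hand":4.5},{"tx":0,"ty":-13,"tz":-25,"ax":0,"ay":0,"az":0,"hand":4.5}]' >/dev/null
python3 -m inch '[{"tx":0,"ty":0,"tz":0,"ax":0,"ay":0,"az":0,"hand":4.5},{"tx":0,"ty":0,"tz":0,"ax":0,"ay":0,"az":0,"hand":4.5},{"tx":0,"ty":0,"tz":0,"ax":0,"ay":0,"az":0,"hand":4.5}]' >/dev/null
python3 - <<'E'
from h import *
import cv2
st()
A=viewer.grab_frame("top");B=viewer.grab_frame("scene")
cv2.imwrite("pics/f_top.png",A);cv2.imwrite("pics/f_scene.png",B)
cv2.imwrite("pics/f_c.png",np.hstack([cv2.resize(B[195:285,265:365],(400,360),interpolation=cv2.INTER_CUBIC),cv2.resize(A[150:220,300:380],(400,360),interpolation=cv2.INTER_CUBIC)]))
cv2.imwrite("pics/f_tc.png",cv2.resize(A[150:220,300:380],None,fx=8,fy=8,interpolation=cv2.INTER_CUBIC))
E
```

```text
t 13.3 p [0.5144 0.1628 0.2585] zaz -1.5627 tilt [-3.e-04 -1.e+00  1.e-04] F [ 0.44 -1.04 -0.23] M [-0.04  0.06 -0.05] w 0.5282 q6 [1.801]
```

View pics/f_c.png

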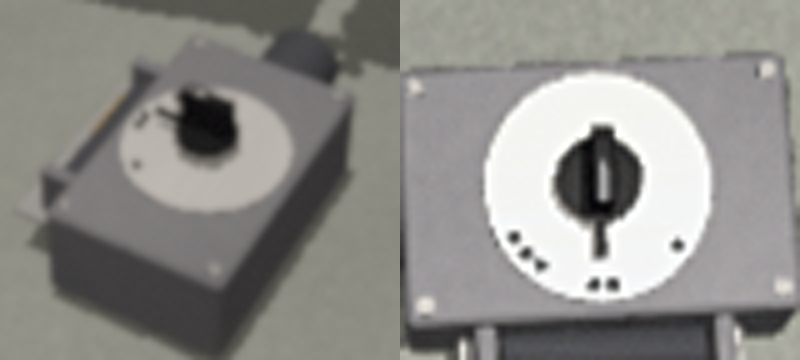

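View pics/f_top.png

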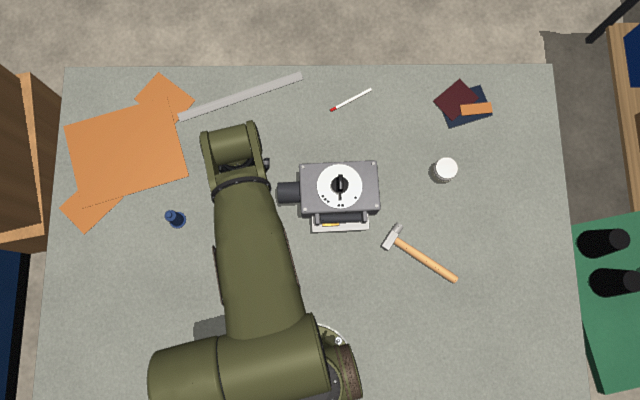

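View pics/f_tc.png

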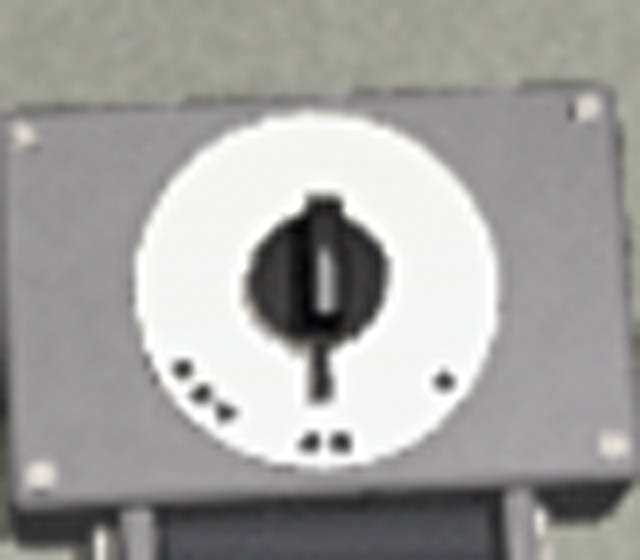

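The knob stands raised with its pointer tip at (320,400), just short of the two studs at (325,442). The spool, tin and hammer have not moved. One height check remains before handing in.

Run:
```python
from h import *
for z in(.113,.125):
    p=crop(320,402,z)-D; print(z,np.hypot(*p[:2]),np.arctan2(p[1],p[0])+3.101-(2*np.pi if p[1]>0 else 0))
s=manip.observe(); print(np.abs(s["qvel"]).max())
print(manip.finish_job())
```

```text
0.113 0.04359764987375534 -0.04806498307707052
0.125 0.04602866128954782 -0.06447671185465165
0.001880133742956232
the job is handed in; nothing more can be done
None
```

The skiver is set to its middle thickness: the knob is fully out in the two-stud slot and released, and the job is handed in. I handed it in at about 13.4 s.

- **Turning:** I pinched the knob bar and turned it about 0.90 rad clockwise from near the one-stud mark, until the pointer was at the two-stud mark.
- **Finding the catch:** I pulled up gently and the knob rose 4.5 mm at only about 5–6 N. That was too little for a lifted plate, so I tested it by turning. It met stiff walls on both sides, and at the centre, about 0.03 rad clockwise of the mark, the torque was zero. That put the key in the slot.
- **Pulling out:** The knob came up freely at about 3–4 N. It met a hard stop at about 12.2 mm, where I pulled to 22 N. I then eased off and opened the gripper.

**Last checks:**
- The wrist force after release was near zero and the arm was clear and at rest.
- The pictures show the knob raised with its pointer at the two studs, and the spool, tin and hammer at the same pixels as before.
- The lift rests on the arm's own position readings and the stop I felt. The pointer radius in the picture (46.0 mm, against 45 mm given) fits a raised knob but does not prove the exact height.
- The picture put the knob at -0.05 to -0.06 rad, slightly more than the -0.03 rad felt at the gripper. The difference is within what I can read off the pixels.
- I did not see a sudden snap of the plate. The key was already in the slot, or at its edge, when I first lifted.

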